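# Open the vacuum valves in order

### The arm

A 6-joint arm with a two-finger parallel gripper is mounted at the origin on a cart in front of the work surface, level with it; the furniture and walls round the work are solid. World frame = base frame: x ahead of the robot, y to its left, z up, the work surface at z = 0. Lengths are in m, angles in degrees, forces in N, time in s.
With the tool pointing down it reaches from about 0.35 to 0.875 m from the base axis. Payload 4.2 kg.
Tool frame: the origin (TCP) lies midway between the tips of the shut fingers; the grasp point (between the pads) lies 19 mm behind it; z points along the fingers, y is the line along which they close (so a half turn about z gives the same grasp; the last joint's range is limited). The gripper opens to 87 mm and grips with 3 to 60 N. Pads are 19 mm wide; open, the fingers measure 117 mm over their backs; the gripper's body (75 mm by 190 mm) begins 51 mm behind the grasp point.
Start: joints at [86.723, 22.042, 0.453, 0, -68.411, -14.817], TCP at [0.194, 0.594, 0.223] pointing down, gripper open.
Joint ranges: [-179.83, 179.83], [-69.29, 118.12], [-61.27, 80.66], [-181.25, 117.63], [-171.15, -9.14], [-177.46, 177.46]. Speed limits (degrees/s): [159.86, 159.86, 180, 180, 180, 180].

### API

Orientations are given as [roll, pitch, yaw] about the fixed x, y, z axes, in that order (R = Rz(yaw) Ry(pitch) Rx(roll)).
In Python, from workcell import env gives the robot as it stands. The module is installed in compiled form; this text tells all that it offers. Calls block until the motion is done:
- env.goto(position, orientation): joint-space move of the TCP to a pose.
- env.move_straight(position, rotation=None, rate=0.15, force_limit=None): straight line of the TCP; rotation=None keeps the orientation; rate is the mean speed in m/s. With force_limit (N) it stops when the force on the tool has changed by that much, and returns True; else False.
- env.set_joints(angles): joint-space move.
- env.gripper_to(opening, grasp_force=None): opening from 0.0 (shut) to 1.0 (fully open); grasp_force is the grip in N (None keeps the last); returns when the fingers have stopped.
- env.dwell(seconds).
- env.inverse_kinematics(position, orientation): joint angles nearest the present ones, or None.
- env.read_state(): the state.
- env.grab_frame(name): name is "scene" or "side" or "wrist"; returns a dict with "image" (420x560x3 uint8, blue, green, red), "fx", "fy", "cx", "cy" (pixels), "position" and "orientation" of the camera in the world. Camera axes: x right, y up, looking along -z (the intrinsics and any distortion apply to the point x, -y, -z); pixel columns grow to the right and rows downward; lengths in m; the calibration is good to about 2 mm. A picture is of the moment at which its call begins. There is no depth.
A pose or a line that the arm cannot do raises env.Unreachable and nothing moves.
- env.close_job(): hands the job in; it is judged then, once.
Trained networks look in a picture, given as the dict that the camera call returned (one of the last four; its "shot" number tells which), for a name from the list of things; names that differ only in an ending like _2 or _b are one class to them, and where a whole thing is asked for, a point or a joint stands for the part that bears it (a point fixed in the world has none). Each returns a list of dicts, best first, with "score" (0 to 1); they miss things now and then, are a little off and sometimes report something else, mostly with a low value. They report only what shows in the picture. A call takes as long as a camera call.
- env.search_frame(picture, thing): "xyz" ([x, y, z] in m, in world coordinates, good to about 4 mm: the middle of the surface that is visible of it).
- env.trace(picture, thing): "mask" (420x560 bool, what is visible of it).
The state is a dict: "clock": time; "joint_positions": joint angles; "qvel": joint speeds; "joint_torque": joint torques, N m; "position": TCP position; "tool_rot": TCP orientation; "force": force on the tool from outside, world axes, zero at the start; "wrist_torque": the same for the moment, N m; "opening": opening from 0.0 (shut) to 1.0 (fully open); "finger_force": force on a finger pad.
Only numpy, scipy, OpenCV 4.12 (cv2) and the standard library are available. Lean on these libraries where they do the work, as an engineer would, in place of code of your own. Each camera call takes 0.05 s, during which the arm holds its last target. There are 200 camera calls.

### The job

Open the vacuum manifold on the bench by pushing its black valve heads lightly down with the fingertips, one after another: first the wide round head, then the square head, then the long narrow bar, each nearly or fully down, where it stays. Leave the small round head exactly as it is, and do not grasp, lift or shove anything, including the eyepiece, brass weight and cap standing by; finish with the hand clear.

Things in the scene. Friction and masses are not known exactly. Their poses are not given: they have to be found in the camera images.
- manifold: vacuum manifold screwed to the table: a plain aluminium bar, 60 mm (own x) by 250 mm (own y) by 36 mm high, with a low screwed foot at each end (306 mm overall) and four brass hose barbs on its +x side, reaching 54 mm from the origin. Origin: centre of its underside, on the table; z up. Four push valves stand on its top in one row along its own y, at y = -93, -31, 31 and 93 mm and x = 0; which valve stands at which place changes from run to run.
- wide_round_valve: valve with a wide round disc head, 38 mm across (34 mm at its lower edge). Black plastic head 12 mm thick, on a rubber cushion that gives 1 mm for every 3 N of push (7 mm at most) and springs back, on a steel stem in a steel collar (23 mm across, top 41 mm above the table), fixed on the manifold. Origin: on the valve's vertical axis at table height; axes parallel to the manifold's.
- wide_round_head (a point): centre of the flat top of this head (wide round); 72 mm above the table when the plunger is fully out, 60 mm when fully in; moves with the plunger.
- wide_round_plunger (a joint): plunger depth in m: 0 fully out, growing as it is pushed down, 0.012 fully in, against a hard stop. It has no spring: it slides with about 3 N of friction and stays where it is left. Starts between 0 and 0.002; the valve is open from 0.008 on.
- square_valve: valve with a square head, 26 x 26 mm. Black plastic head 12 mm thick, on a rubber cushion that gives 1 mm for every 3 N of push (7 mm at most) and springs back, on a steel stem in a steel collar (23 mm across, top 41 mm above the table), fixed on the manifold. Origin: on the valve's vertical axis at table height; axes parallel to the manifold's.
- square_head (a point): centre of the flat top of this head (square); 72 mm above the table when the plunger is fully out, 60 mm when fully in; moves with the plunger.
- square_plunger (a joint): plunger depth in m: 0 fully out, growing as it is pushed down, 0.012 fully in, against a hard stop. It has no spring: it slides with about 3 N of friction and stays where it is left. Starts between 0 and 0.002; the valve is open from 0.008 on.
- bar_valve: valve with a narrow bar-shaped head, 50 mm long along the manifold's x axis and 14 mm wide along its y axis. Black plastic head 12 mm thick, on a rubber cushion that gives 1 mm for every 3 N of push (7 mm at most) and springs back, on a steel stem in a steel collar (23 mm across, top 41 mm above the table), fixed on the manifold. Origin: on the valve's vertical axis at table height; axes parallel to the manifold's.
- bar_head (a point): centre of the flat top of this head (bar); 72 mm above the table when the plunger is fully out, 60 mm when fully in; moves with the plunger.
- bar_plunger (a joint): plunger depth in m: 0 fully out, growing as it is pushed down, 0.012 fully in, against a hard stop. It has no spring: it slides with about 3 N of friction and stays where it is left. Starts between 0 and 0.002; the valve is open from 0.008 on.
- small_round_valve: valve with a small round head, 17 mm across; this valve is to be left alone. Black plastic head 12 mm thick, on a rubber cushion that gives 1 mm for every 3 N of push (7 mm at most) and springs back, on a steel stem in a steel collar (23 mm across, top 41 mm above the table), fixed on the manifold. Origin: on the valve's vertical axis at table height; axes parallel to the manifold's.
- small_round_head (a point): centre of the flat top of this head (small round); 72 mm above the table when the plunger is fully out, 60 mm when fully in; moves with the plunger.
- small_round_plunger (a joint): plunger depth in m: 0 fully out, growing as it is pushed down, 0.012 fully in, against a hard stop. It has no spring: it slides with about 3 N of friction and stays where it is left. Starts anywhere from 0 to 0.010; to be left where it is.
- eyepiece: bystander: loose black microscope eyepiece with a pale band, upright, 35 mm across, 47 mm high; origin at the centre of its underside
- brass_weight: bystander: loose brass weight with a knob, 22 mm across, 32 mm high; origin at the centre of its underside
- dust_cap: bystander: loose black round cap, 36 mm across, 12 mm high; origin at the centre of its underside. (Not listed: a fixed grey drawer cabinet, 190 mm high, stands about 0.3 m and more to the right of the table centre line.)

How it is judged (in metres and radians):
On the way, in this order (a step that is already met when the one before it is completed fails the run):
1. the wide round valve is pushed in first (value of joint wide_round_plunger above 0.008 m and value of joint each of square_plunger, bar_plunger below 0.004 m), for 0.2 s.
2. the square valve is pushed in second (value of joint each of wide_round_plunger, square_plunger above 0.008 m and value of joint bar_plunger below 0.004 m), for 0.2 s.
3. the bar valve is pushed in third (value of joint each of wide_round_plunger, square_plunger, bar_plunger above 0.008 m), for 0.2 s.
At the end, for the whole second after the job is handed in: the wide round, square and bar plungers are all at least 8 mm in (of 12 mm), the small round head is within 2 mm of where it began, and the eyepiece, brass weight and cap are at rest within 10 mm of where they began (all of step 3 and distance of small_round_head from where it was at the start of the episode below 0.002 m and distance of each of eyepiece, brass_weight, dust_cap from where it was at the start of the episode below 0.01 m and linear speed of each of eyepiece, brass_weight, dust_cap below 0.02 m/s); the robot touches nothing.
It fails at once if a valve is pushed before its turn ((value of joint square_plunger above 0.004 m and value of joint wide_round_plunger below 0.008 m) or (value of joint bar_plunger above 0.004 m and value of joint square_plunger below 0.008 m)).
It fails at once if the small round valve's plunger is moved (distance of small_round_head from where it was at the start of the episode above 0.002 m).
It fails at once if a valve or the manifold is pushed harder than 22 N (contact force between anything else and wide_round_valve above 22 N or contact force between anything else and square_valve above 22 N or contact force between anything else and bar_valve above 22 N or contact force between anything else and small_round_valve above 22 N or contact force between any of the fingers, the arm and manifold above 22 N).
It fails at once if a bystander is lifted, carried or shoved (distance of any of eyepiece, brass_weight, dust_cap from where it was at the start of the episode above 0.01 m).
It fails at once if a valve head is taken between the fingers ((z of the grasp point in the frame of wide_round_head below 0.007 m and horizontal distance between the grasp point and wide_round_head below 0.015 m) or (z of the grasp point in the frame of square_head below 0.007 m and horizontal distance between the grasp point and square_head below 0.015 m) or (z of the grasp point in the frame of bar_head below 0.007 m and horizontal distance between the grasp point and bar_head below 0.015 m) or (z of the grasp point in the frame of small_round_head below 0.007 m and horizontal distance between the grasp point and small_round_head below 0.015 m)).
It also fails if it takes over 45 s, if anything falls off the work surface, if the arm or the gripper's body presses on something with over 40 N, if the wrist force passes 120 N, or if a joint passes its speed limit or range.

## Working session

There is one attempt and no reset: what is moved stays moved. The work goes in short steps, each a Python script; the robot and the scene stay as the last script left them, time stands still between calls to the robot, and variables do not carry over. Pictures are saved under pics/ and viewed, at most 10 in all, crops included, and the job is handed in when it is done.

```bash
mkdir -p pics; python3 - <<'E'
from workcell import env
import cv2, numpy as np
for n in ["scene","wrist"]:
    f=env.grab_frame(n); cv2.imwrite(f"pics/{n}0.png",f["image"])
    print(n,f["position"],f["orientation"],f["fx"],f.keys())
    for t in ["manifold","wide_round_head","square_head","bar_head","small_round_head","eyepiece","brass_weight","dust_cap"]:
        r=env.search_frame(f,t); print(t,[(np.round(d["xyz"],3).tolist(),round(d["score"],2)) for d in r[:3]])
s=env.read_state(); print(s["clock"],s["position"],s["tool_rot"],s["force"],s["opening"])
E
```

```text
scene [-0.10594969  0.52684286  0.43161237] [  67.44476272    0.70294064 -125.21020111] 511.60392378518776 dict_keys(['image', 'fx', 'fy', 'cx', 'cy', 'position', 'orientation', 'shot'])
manifold []
wide_round_head []
square_head [([0.578, 0.013, 0.071], 0.53), ([0.579, 0.072, 0.068], 0.36)]
bar_head [([0.58, 0.075, 0.071], 0.62)]
small_round_head []
eyepiece [([0.49, 0.05, 0.026], 0.7)]
brass_weight [([0.513, 0.192, 0.021], 0.62), ([0.607, 0.193, 0.056], 0.57), ([0.506, 0.109, 0.013], 0.48)]
dust_cap [([0.506, 0.109, 0.013], 0.59), ([0.512, 0.191, 0.018], 0.43), ([0.58, 0.006, 0.064], 0.35)]
wrist [0.25795996 0.57427761 0.3843926 ] [-1.41420304e+01 -2.39354780e-02 -1.08095416e+02] 360.7733915491347 dict_keys(['image', 'fx', 'fy', 'cx', 'cy', 'position', 'orientation', 'shot'])
manifold []
wide_round_head []
square_head []
bar_head []
small_round_head []
eyepiece []
brass_weight []
dust_cap []
0.9 [0.19406538 0.59406929 0.22256845] [ 1.79999792e+02 -1.05103885e-03 -1.80923622e+01] [0.08396456 0.12927038 0.76319969] 0.9991889378904257
```

View scene.

View pics/scene0.png

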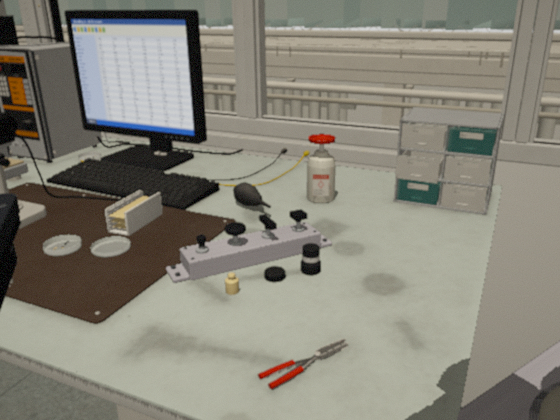

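The scene view shows the manifold centred near (255,250). The heads run left to right: small round (201,243), wide round (235,232), bar (267,225), square (298,218). The weight (232,285), cap (275,273) and eyepiece (311,260) are on the robot's side. Next I'll shut the gripper and look from above.

```bash
python3 - <<'E'
from workcell import env
import cv2, numpy as np
p,o=[0.56,0.10,0.25],[180,0,0]
print(env.inverse_kinematics(p,o))
env.gripper_to(0.0)
env.goto(p,o)
f=env.grab_frame("wrist"); cv2.imwrite("pics/wrist1.png",f["image"])
np.save("f1.npy",f,allow_pickle=True)
for t in ["manifold","wide_round_head","square_head","bar_head","small_round_head"]:
    r=env.search_frame(f,t); print(t,[(np.round(d["xyz"],3).tolist(),round(d["score"],2)) for d in r[:4]])
s=env.read_state(); print(s["clock"],s["position"],s["tool_rot"],s["force"],s["opening"],s["joint_positions"])
E
```

```text
[ 2.64394009e+01  1.55182830e+01 -5.08720767e+00  2.54444375e-14
 -6.93945093e+01  6.35605991e+01]
manifold [([0.608, 0.101, 0.035], 0.7)]
wide_round_head [([0.604, 0.128, 0.069], 0.69)]
square_head [([0.588, 0.006, 0.071], 0.91)]
bar_head [([0.598, 0.066, 0.071], 0.72), ([0.589, 0.005, 0.069], 0.37)]
small_round_head [([0.612, 0.188, 0.069], 0.66)]
4.925 [0.55995063 0.10039367 0.24994097] [1.79997362e+02 5.72839554e-03 3.69001615e-02] [ 0.3974688  -0.11529181  0.26877896] 0.007386402711073103 [ 2.64785891e+01  1.55257006e+01 -5.08544022e+00 -2.01439292e-04
 -6.93951631e+01  6.35583821e+01]
```

View pics/wrist1.png

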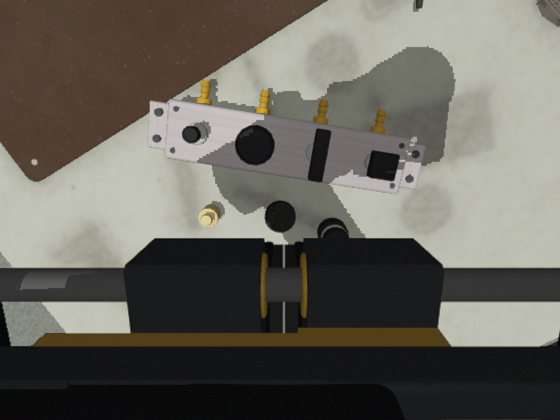

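The wrist view shows the heads clearly: small round (192,134), wide round (255,145), bar (319,155), square (382,165). This matches the networks. I'll back-project the masks, fit the row and push the first valve.

```bash
cat > h.py <<'E'
from workcell import env
import numpy as np
from scipy.spatial.transform import Rotation as R
ORDER=["square","bar","wide_round","small_round"]
def project(f,uv,z):
    d=R.from_euler("xyz",f["orientation"],degrees=True).apply([(uv[0]-f["cx"])/f["fx"],-(uv[1]-f["cy"])/f["fy"],-1])
    p=np.array(f["position"]); return p+d*(z-p[2])/d[2]
def push(xy,z=0.059,yaw=None,z0=0.10):
    rot=[180,0,yaw]
    env.goto([*xy,z0],rot); env.dwell(0.2)
    s=env.read_state(); b=np.array(s["force"]); print("above",np.round(s["position"],4),s["clock"])
    env.move_straight([*xy,0.078],rate=0.05)
    hit=env.move_straight([*xy,z],rate=0.015,force_limit=9)
    env.dwell(0.3); s=env.read_state()
    print("hit",hit,"pos",np.round(s["position"],4),"dF",np.round(np.array(s["force"])-b,2))
    env.move_straight([*xy,z0],rate=0.08)
    print("clock",env.read_state()["clock"])
E
python3 - <<'E'
from h import *
f=np.load("f1.npy",allow_pickle=True).item()
px=dict(square=(382,165),bar=(319,155),wide_round=(255,145),small_round=(192,134))
P=[]
for n in ORDER:
    z=0.066 if n=="small_round" else 0.071
    r=env.trace(f,n+"_head") if 0 else []
    P.append(project(f,px[n],z)[:2]); print(n,np.round(P[-1],4))
P=np.array(P); y=np.array([-93,-31,31,93])/1000
A=np.polyfit(y,P,1); print("dir",A[0],np.hypot(*A[0]),"centre",A[1])
E=np.outer(y,A[0]/np.hypot(*A[0]))+A[1]
print(np.round(E,4)); a=np.degrees(np.arctan2(A[0][1],A[0][0]))-90; print("yaw",a)
np.save("E.npy",np.r_[E.ravel(),a])
E
```

```text
square [0.5864 0.0084]
bar [0.5957 0.0681]
wide_round [0.6049 0.128 ]
small_round [0.6147 0.1873]
dir [0.15165014 0.96172172] 0.9736048601018669 centre [0.60044358 0.09794968]
[[0.586  0.0061]
 [0.5956 0.0673]
 [0.6053 0.1286]
 [0.6149 0.1898]]
yaw -8.960962590161756
```

```bash
python3 - <<'E'
from h import *
import cv2
e=np.load("E.npy"); E=e[:8].reshape(4,2); yaw=e[8]
push(E[2],yaw=yaw)
f=env.grab_frame("side"); cv2.imwrite("pics/side2.png",f["image"])
E
```

```text
above [0.6062 0.1289 0.1025] 5.8083
hit False pos [0.6054 0.1286 0.0591] dF [-0.28  0.34  3.31]
clock 8.7833
```

View pics/side2.png

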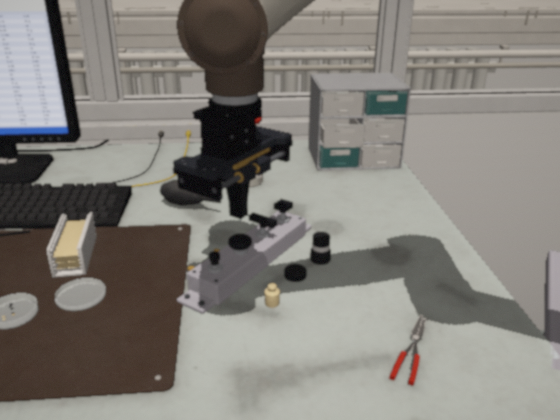

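The side view shows the wide round head at (240,241), now sitting low on its collar, while the bar (262,219) and square (283,205) still stand high. The 3.3 N at z = 59 mm puts the plunger about 11.8 mm in. On to the square head, then the bar.

```bash
python3 - <<'E'
from h import *
import cv2
e=np.load("E.npy"); E=e[:8].reshape(4,2); yaw=e[8]
push(E[0],yaw=yaw)
push(E[1],yaw=yaw)
env.goto([0.50,0.10,0.25],[180,0,0])
f=env.grab_frame("side"); g=env.grab_frame("wrist")
cv2.imwrite("pics/end3.png",np.vstack([f["image"][150:350,80:380],g["image"][40:240,120:420]]))
s=env.read_state(); print(s["clock"],s["position"],s["force"])
E
```

```text
above [0.5862 0.007  0.0998] 9.6
hit False pos [0.5861 0.0061 0.0591] dF [-1.22  1.52  3.9 ]
clock 12.575
above [0.5951 0.0664 0.0996] 13.1333
hit False pos [0.5958 0.0674 0.0591] dF [-0.02 -0.41  3.76]
clock 16.1083
16.9583 [0.49973936 0.09954712 0.24755183] [-0.25840834  0.30428537  0.01710434]
```

View pics/end3.png

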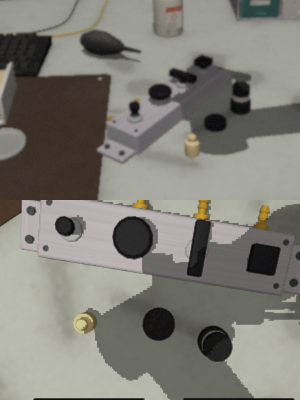

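All three heads now sit low on their collars: wide round at (160,92), bar (183,75) and square (203,62) in the upper crop. The small round head still stands tall at (134,107), the bystanders haven't moved, and the hand is clear.

```bash
python3 -c "
from workcell import env
env.dwell(0.3); print(env.close_job())"
```

```text
the job is handed in; nothing more can be done
None
```

I pushed the wide round, square and bar valves down in that order, each to about 11–12 mm of 12 mm (estimated from fingertip height and 3–4 N of push). The small round head and the bystanders look untouched in the pictures. I handed the job in at about 17 s with the hand clear; no verdict came back.

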